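Bring a culture dish under the bench magnifier

TASK

Get the culture dish ready for inspection: lay it flat in the middle of the round stage of the magnifier stand, so that no edge of the dish overhangs, and swing the magnifier arm by its upright pin until the lens stands centred over the dish, so that the whole dish is seen through the lens from straight above. Let go of both, and do not disturb the small case, tin and box lying near.

Things in the scene. Friction and masses are not known exactly. Their poses are not given: they have to be found in the camera images.
- dish: The only culture dish: a closed, flat tan disc 56 mm in diameter, about 16 g, solid to 12 mm above its underside (its visible rim is somewhat lower), loose, starting on the worktop in front of the microscope. Origin at the centre of its underside, z up. Grasp across the rim from above; the microscope stands fixed behind its starting area, so do not carry it straight across there.
- stage_top (a point): Centre of the top face of the stage: a flat, rimless aluminium disc 84 mm in diameter and 7 mm thick, its top 50 mm above the worktop, carried by a bar from the post of the magnifier stand, 150 mm from the post's axis. It does not move in an episode, but stands at a different angle about the post each time. Its x axis points from the disc towards the post, z up.
- pivot (a point): Point on the vertical axis of the magnifier stand's post (16 mm post on a round grey foot 124 mm in diameter, fixed to the worktop), at the height of the lens arm, 166 mm above the worktop. The lens arm turns about this axis; the hub above it ends 192 mm above the worktop.
- lens_center (a point): Centre of the lens: a clear disc seen through an opening 84 mm in diameter, in a black ring of 98 mm outer diameter and 12 mm height; 168 mm above the worktop and 150 mm from the post's axis, so it can stand right above the stage. Moves with the lens arm.
- lens_knob (a point): Point to grip on the upright pin of the lens arm: a plain steel pin 14 mm in diameter, 45 mm long, standing on the outer end of the lens ring, 205 mm from the post's axis, in line with the lens centre. The point is on the pin's axis, 202 mm above the worktop; the pin's top is 15 mm above it, its foot 30 mm below it.
- lens_arm (a joint): Angle of the lens arm about the vertical post axis, rad: it grows counter-clockwise seen from above (the lens, when in front of the post, goes to the robot's right). Range -1.4 to 1.4; the arm never points the same way as the stage at the start. Friction holds it wherever it is left; about 1.5 N at the pin moves it. At 0 the arm points along the stand's own -x axis, which is within 0.1 rad of the world's -x.
- objective_case: Bystander: small round white case with black screw lid, 37 mm in diameter, 58 mm tall, loose on the worktop. Origin at the centre of its underside.
- tin: Bystander: flat blue tin 42 x 60 x 19 mm, loose on the worktop. Origin at the centre of its underside.
- slide_box: Bystander: pale slide box 69 x 100 x 33 mm, loose on the worktop. Origin at the centre of its underside.
There are look-alikes about, which are no part of the job. Leave any purple or red look-alike of the dish alone.

How it is judged (in metres and radians):
At the end, for the whole second after the job is handed in: The dish lies right way up and flat (3 mm in height, 0.06 rad) on the stage, its centre within 14 mm of the stage's centre, so nothing overhangs; seen from above the lens centre is within 14 mm of the dish's centre, so the whole dish lies inside the lens; dish and arm are at rest (horizontal distance between dish and stage_top below 0.014 m and z of dish in the frame of stage_top between -0.003 and 0.003 m and angle between dish's own z axis and vertical below 0.06 rad and horizontal distance between lens_center and dish below 0.014 m and linear speed of dish below 0.01 m/s and velocity of joint lens_arm between -0.03 and 0.03 rad/s); the robot touches nothing.
It fails at once if the objective case is pushed more than 30 mm or tipped over (distance of objective_case from where it was at the start of the episode above 0.03 m or angle between objective_case's own z axis and vertical above 0.5 rad).
It fails at once if the flat tin is pushed more than 30 mm or tipped over (distance of tin from where it was at the start of the episode above 0.03 m or angle between tin's own z axis and vertical above 0.5 rad).
It fails at once if the slide box is pushed more than 30 mm or tipped over (distance of slide_box from where it was at the start of the episode above 0.03 m or angle between slide_box's own z axis and vertical above 0.5 rad).
It also fails if it takes over 59 s, if anything falls off the work surface, if the arm or the gripper's body presses on something with over 40 N, if the wrist force passes 120 N, or if a joint passes its speed limit or range.

ROBOT

A 6-joint arm with a two-finger parallel gripper is mounted at the origin on a cart in front of the work surface, level with it; the furniture and walls round the work are solid. World frame = base frame: x ahead of the robot, y to its left, z up, the work surface at z = 0. Lengths are in mm, angles in rad, forces in N, time in s.
With the tool pointing down it reaches from about 275 to 1000 mm from the base axis. Payload 8.4 kg.
Tool frame: the origin (TCP) lies on the centre line of the jaws, within the pads' length; the fingertips stand 25 mm ahead of it and the grasp point (between the pads) lies 6 mm ahead of it; z points along the fingers, x is the direction in which the jaws open and shut, and the axes are right-handed (so a half turn about z gives the same grasp; the last joint's range is limited). The gripper opens to 85 mm and grips with 20 to 120 N. Pads are 22 mm wide; open, the fingers measure 114 mm over their backs; the gripper's body (76 mm by 85 mm) begins 54 mm behind the grasp point. The pads swing forward as they close: fully open they stand 13 mm farther back than shut.
Start: joints at [-1.228, 0.353, 1.633, -0, 1.155, -0.002], TCP at [211.254, -588.218, 256.281] pointing down, gripper open.
Joint ranges: [-2.63, 2.63], [-0.92, 2.1], [0.06, 2.66], [-1.3, 4.44], [0, 2.69], [-3.02, 3.02]. Speed limits (rad/s): [2.22, 2.22, 2.79, 3.14, 3.14, 3.14].

INTERFACE

Orientations are given as [roll, pitch, yaw] about the fixed x, y, z axes, in that order (R = Rz(yaw) Ry(pitch) Rx(roll)).
In Python, from rig import r gives the robot as it stands. The module is installed in compiled form; this text tells all that it offers.
- The arm moves only by the tool jog_arm, never from a script. Its argument "deltas" is a list of rows, each an object with "gripper": the gripper command: -1 is fully open, 1 is shut, values between are in proportion; "translation": the shift along the world's x, y, z in units of 10 cm (1.0 is 10 cm), a list of three; "dr": the turn, a rotation vector about the world's x, y, z in units of pi/2 rad (1.0 is pi/2 rad), a list of three. In form: [{"gripper": gripper, "translation": [x, y, z], "dr": [wx, wy, wz]}, ...]. A call has 1 to 12 rows; each row shifts and turns the commanded pose from where the row before left it; what a row does not reach is not made up. A row lasts 1/12 s, in which the tool goes at most 41.7 mm and 7.16 degrees, less where a joint would pass 70% of its speed; a pose out of reach is approached as far as the arm can. A call with a number of a shift or a turn outside -1 to 1 is refused whole. A call with a gripper value outside its range is refused whole. The fingers move at their own pace and stop on an object; "squeeze" is the grip in N (left out, the last holds). Time passes only in rows, so rows that do not move let the fingers close. It gives the time, the measured TCP pose, the force and the opening at its end, in the units of the state.
- r.sense(): the state, without advancing time (a new reading comes with each control period).
- r.grab_frame(name): name is "scene" or "top" or "wrist"; returns the picture (384x512x3 uint8, blue, green, red); there is no depth.
- r.calibration(name): a dict with "mtx" (3x3 intrinsics, pixels), "world_from_camera" (4x4, takes a point from camera to world coordinates). Camera axes: x right, y down, z forward; pixel columns grow to the right and rows downward; lengths in mm; the calibration is good to about 2 mm. A picture is of the moment at which its call begins: read the wrist's pose just before it. calibration takes no time and is no camera call; for the wrist camera it gives the pose at the moment of the call.
- r.sign_off(): hands the job in, once; it reports no verdict.
The state is a dict: "clock": time; "qpos": joint angles; "qvel": joint speeds; "joint_efforts": joint torques, N m; "eef_pos": TCP position; "tcp_rot": TCP orientation; "contact_force": force on the tool from outside, world axes, zero at the start; "wrist_torque": the same for the moment, N m; "opening": opening from 0.0 (shut) to 1.0 (fully open).
Only numpy, scipy, OpenCV 4.12 (cv2) and the standard library are available. Lean on these libraries where they do the work, as an engineer would, in place of code of your own. Each camera call takes 0.05 s, during which the arm holds its last target. There are 200 camera calls.

## Working session

There is one attempt and no reset: what is moved stays moved. The work goes in short steps, Python scripts to look and compute and a tool call to move; the robot and the scene stay as the last step left them, time stands still between calls to the robot, and variables do not carry over. Pictures are saved under pics/ and viewed, about 8 in all and at most 12, crops included, and the job is handed in when it is done.

Besides the shell and the picture viewer there is one more tool, called after "Request:" as name([rows], argument=value, ...), one row to a line, values as JSON. jog_arm: Moves the arm, as the interface text tells. Shifts and turns lie within -1 to 1; 1 stands for 10 cm of shift or pi/2 rad of turn. Its arguments: {"type":"object","properties":{"deltas":{"type":"array"},"squeeze":{"type":"number"}},"required":["deltas"]}

```bash
mkdir -p pics
cat > h.py <<'E'
import numpy as np,cv2
from rig import r
def ray(n,u,v,cal=None):
    c=cal or r.calibration(n);K=np.array(c["mtx"]);T=np.array(c["world_from_camera"])
    d=T[:3,:3]@np.linalg.inv(K)@np.array([u,v,1.]);return T[:3,3],d
def plane(n,u,v,z,cal=None):
    o,d=ray(n,u,v,cal);return o+d*(z-o[2])/d[2]
def proj(n,p,cal=None):
    c=cal or r.calibration(n);K=np.array(c["mtx"]);T=np.linalg.inv(np.array(c["world_from_camera"]))
    q=K@(T[:3,:3]@np.array(p)+T[:3,3]);return q[:2]/q[2]
def tri(rays):
    A=np.zeros((3,3));b=np.zeros(3)
    for o,d in rays:
        d=d/np.linalg.norm(d);P=np.eye(3)-np.outer(d,d);A+=P;b+=P@o
    x=np.linalg.solve(A,b);return x,[np.linalg.norm((np.eye(3)-np.outer(d,d)/(d@d))@(x-o)) for o,d in rays]
E
python3 - <<'E'
from h import *
for n in("scene","top"):
    cv2.imwrite(f"pics/{n}0.png",r.grab_frame(n));T=np.array(r.calibration(n)["world_from_camera"]);print(n,T[:3,3].round(),T[:3,2].round(2),np.array(r.calibration(n)["mtx"])[0,0])
a=[cv2.resize(cv2.imread(f"pics/{n}0.png"),(800,600),interpolation=cv2.INTER_CUBIC) for n in("scene","top")]
for n,i in zip(("scene","top"),a): cv2.imwrite(f"pics/{n}0b.png",i)
print(r.sense())
E
```

```text
scene [  73.  928. 1791.] [ 0.23 -0.43 -0.87] 498.3161524158405
top [ 379.  103. 1425.] [ 0.12 -0.01 -0.99] 385.38407270516734
{'clock': 0.1, 'qpos': array([-1.22835349e+00,  3.53571748e-01,  1.63405590e+00, -2.75380501e-05,
        1.15521149e+00, -2.35432025e-03]), 'qvel': array([ 0.00107641, -0.00227648, -0.00217892,  0.0022717 ,  0.00099866,
       -0.00127746]), 'joint_efforts': array([-2.11855964e-03, -6.06361985e+01, -3.42820966e+01, -2.77294134e-05,
        3.94976931e-03, -1.47235875e-05]), 'eef_pos': array([ 211.13947663, -587.8336721 ,  255.64285533]), 'tcp_rot': array([ 3.14157041e+00,  1.24653689e-03, -1.22598805e+00]), 'contact_force': array([ 0.04386684,  0.24010723, -0.33104594]), 'wrist_torque': array([0.02757451, 0.00500533, 0.00035323]), 'opening': 1.0004219577889815}
```

View pics/scene0b.png

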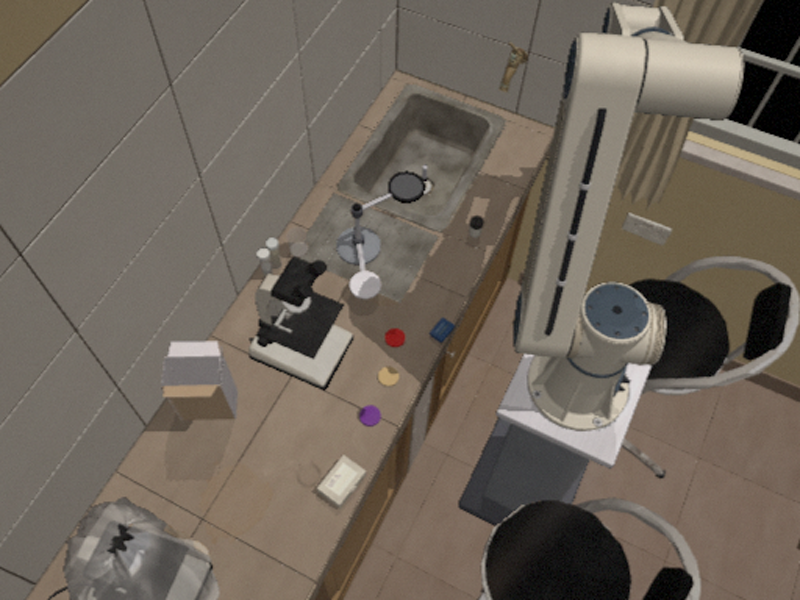

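View pics/top0b.png

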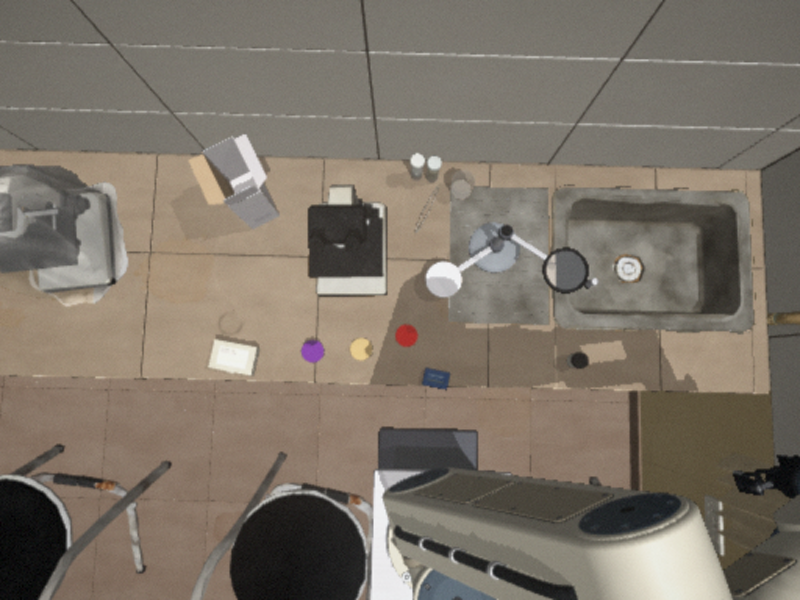

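Candidates for the dish (pixels in the top view, 800x600): tan disc (361,349), purple (312,351), red (406,335), clear ring (230,322) and beige jar (460,183). I choose the tan disc. The white disc (444,279) is the stage and the black ring (566,270) is the lens.

```bash
cat > m.py <<'E'
from h import *
def blob(img,box,f):
    x0,y0,x1,y1=box;s=img[y0:y1,x0:x1];m=f(cv2.cvtColor(s,cv2.COLOR_BGR2HSV).astype(int)).astype(np.uint8)*255
    n,l,st,c=cv2.connectedComponentsWithStats(m);k=1+np.argmax(st[1:,4])
    cs,_=cv2.findContours((l==k).astype(np.uint8),cv2.RETR_EXTERNAL,cv2.CHAIN_APPROX_NONE)
    h=cv2.convexHull(max(cs,key=cv2.contourArea));e=cv2.fitEllipse(h)
    return np.array(e[0])+[x0,y0],np.round(e[1],1),st[k,4]
E
python3 - <<'E'
from m import *
I={n:cv2.imread(f"pics/{n}0.png") for n in("scene","top")}
tan=lambda h:(h[...,0]<28)&(h[...,0]>14)&(h[...,1]>85)&(h[...,2]>150)
wh=lambda h:(h[...,1]<40)&(h[...,2]>165)
bl=lambda h:(h[...,2]<55)
B={"dish":(tan,(217,210,246,236),(238,228,260,252),10),"stage":(wh,(268,162,302,195),(218,168,248,194),50),"ring":(bl,(345,156,382,190),(246,106,276,132),174)}
for k,(f,bt,bs,z) in B.items():
    R=[]
    for n,b in(("top",bt),("scene",bs)):
        c,ax,a=blob(I[n],b,f);R.append(ray(n,*c));print(k,n,c.round(1),ax,a,plane(n,*c,z).round(1))
    x,e=tri(R);print(" tri",x.round(1),np.round(e,1))
def crop(n,b,w): return cv2.resize(I[n][b[1]:b[3],b[0]:b[2]],w,interpolation=cv2.INTER_NEAREST)
cv2.imwrite("pics/c1.png",np.hstack([crop("top",(215,120,395,240),(540,360)),crop("top",(215,208,247,240),(250,360))]))
E
```

```text
dish top [230.6 223. ] [13.6 14.1] 152 [425.3 198.1  10. ]
dish scene [248.  240.4] [11. 13.] 105 [424.8 200.9  10. ]
 tri [425.7 198.6   4.5] [0.2 0.2]
stage top [287.2 175.7] [22.9 32.7] 453 [599.1  -3.1  50. ]
stage scene [232.5 177.7] [15.7 22.9] 153 [600.6  -4.5  50. ]
 tri [599.   -2.7  53.7] [0.5 0.5]
ring top [362.7 170.8] [23.1 30.2] 29 [ 602.2 -242.3  174. ]
ring scene [260.4 119.1] [19.5 24.6] 104 [ 592.6 -238.5  174. ]
 tri [ 600.7 -247.1  160.8] [4. 4.]
```

View pics/c1.png

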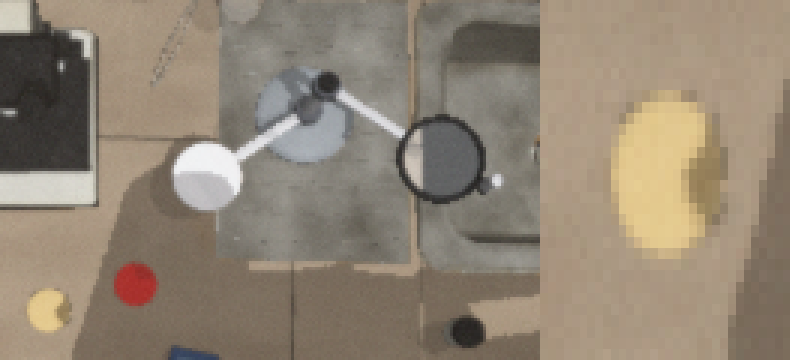

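The crop confirms the tan disc, with its right side partly in shadow. The stage disc is at native top pixel (284,179), the lens ring centre (362,173), the pin top (381,180) and the hub (324,148). The stage and lens are well apart, so the dish goes on first. I'll move above the dish.

Request:
jog_arm([
  {"gripper": -1,"translation": [0.09,0.33,0],"dr": [0,0,0.042]},
  {"gripper": -1,"translation": [0.09,0.33,0],"dr": [0,0,0.042]},
  {"gripper": -1,"translation": [0.09,0.33,0],"dr": [0,0,0.042]},
  {"gripper": -1,"translation": [0.09,0.33,0],"dr": [0,0,0.042]},
  {"gripper": -1,"translation": [0.09,0.33,0],"dr": [0,0,0.042]},
  {"gripper": -1,"translation": [0.09,0.33,0],"dr": [0,0,0.042]},
  {"gripper": -1,"translation": [0.09,0.33,0],"dr": [0,0,0.042]},
  {"gripper": -1,"translation": [0.09,0.33,0],"dr": [0,0,0.042]},
  {"gripper": -1,"translation": [0.09,0.33,0],"dr": [0,0,0.042]},
  {"gripper": -1,"translation": [0.09,0.33,0],"dr": [0,0,0.042]},
  {"gripper": -1,"translation": [0.09,0.33,0],"dr": [0,0,0.042]},
  {"gripper": -1,"translation": [0.09,0.33,0],"dr": [0,0,0.042]},
])

```text
clock: 1.1
eef_pos: [319.1, -190.6, 256.2]
tcp_rot: [-3.142, 0.0, -0.432]
contact_force: [0.3, 0.8, -0.1]
opening: 1.005
```

Request:
jog_arm([
  {"gripper": -1,"translation": [0.09,0.33,0],"dr": [0,0,0.042]},
  {"gripper": -1,"translation": [0.09,0.33,0],"dr": [0,0,0.042]},
  {"gripper": -1,"translation": [0.09,0.33,0],"dr": [0,0,0.042]},
  {"gripper": -1,"translation": [0.09,0.33,0],"dr": [0,0,0.042]},
  {"gripper": -1,"translation": [0.09,0.33,0],"dr": [0,0,0.042]},
  {"gripper": -1,"translation": [0.09,0.33,0],"dr": [0,0,0.042]},
  {"gripper": -1,"translation": [0.09,0.33,0],"dr": [0,0,0.042]},
  {"gripper": -1,"translation": [0.09,0.33,0],"dr": [0,0,0.042]},
  {"gripper": -1,"translation": [0.09,0.33,0],"dr": [0,0,0.042]},
  {"gripper": -1,"translation": [0.09,0.33,0],"dr": [0,0,0.042]},
  {"gripper": -1,"translation": [0.09,0.33,0],"dr": [0,0,0.042]},
  {"gripper": -1,"translation": [0,0,0],"dr": [0,0,0.042]},
])

```text
clock: 2.1
eef_pos: [419.8, 175.5, 256.4]
tcp_rot: [-3.14, -0.002, 0.363]
contact_force: [0.1, -0.9, 0.3]
opening: 0.999
```

Run:
```python
from h import *
print(r.sense()["eef_pos"],r.sense()["tcp_rot"],r.sense()["clock"])
c=r.calibration("wrist");T=np.array(c["world_from_camera"]);print(T.round(2),np.array(c["mtx"]).round(0))
cv2.imwrite("pics/w1.png",r.grab_frame("wrist"));np.save("w1.npy",T)
print("dish px",proj("wrist",[425,199,8],c),"stage px",proj("wrist",[590,0,50],c))
for k,u,v,z in(("stage",284,179,50),("ring",362,173,174),("pin",380.7,180.3,217),("hub",324,148,192),("foot",316,158,5)):print(k,plane("top",u,v,z).round(1))
```

```text
[419.78335776 175.53130068 256.41966597] [-3.14002629e+00 -2.20891544e-03  3.63216447e-01] 2.1
[[ 9.3000e-01  3.4000e-01  1.0000e-01  3.9437e+02]
 [ 3.6000e-01 -9.0000e-01 -2.6000e-01  2.4132e+02]
 [ 0.0000e+00  2.7000e-01 -9.6000e-01  3.7516e+02]
 [ 0.0000e+00  0.0000e+00  0.0000e+00  1.0000e+00]] [[300.   0. 255.]
 [  0. 300. 192.]
 [  0.   0.   1.]]
dish px [265.35995289 149.07352223] stage px [328.20157305 339.64328209]
stage [586.9   8.3  50. ]
ring [ 594.8 -240.   174. ]
pin [ 565.4 -287.7  217. ]
hub [ 671.2 -111.1  192. ]
foot [ 676.5 -113.6    5. ]
```

View pics/w1.png

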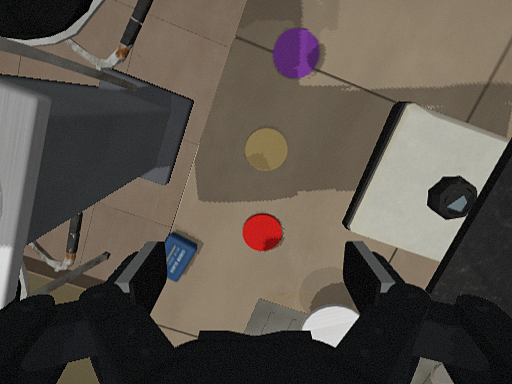

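The wrist view shows the tan dish at (266,149), where it was predicted at (265,149). Red is at (262,232), purple at (296,52), and the stage's near edge at (330,320). The radii check out: stage 148, ring 150, pin 206.

Run:
```python
from m import *
w=cv2.imread("pics/w1.png");T=np.load("w1.npy");cal={"mtx":r.calibration("wrist")["mtx"],"world_from_camera":T}
H=cv2.cvtColor(w,cv2.COLOR_BGR2HSV);print(H[149,266],H[149,230],H[120,250])
s=lambda h:(h[...,1]>H[149,266,1]-30)&(abs(h[...,0]-int(H[149,266,0]))<6)
c,ax,a=blob(w,(236,118,298,180),s);print(c,ax,a,plane("wrist",*c,8,cal))
x,e=tri([ray("wrist",*c,cal),ray("top",231,223.3),ray("scene",248,240.4)]);print(x,e)
```

```text
[ 21 106 137] [ 19  68 102] [ 19  64 100]
[265.93855095 149.06198883] [42.6 43.3] 1466 [425.65747549 199.26481535   8.        ]
[425.51842005 197.90460278   3.01322603] [np.float64(0.9690076326489371), np.float64(1.4270931917421035), np.float64(0.6453527486641737)]
```

Request:
jog_arm([
  {"gripper": -1,"translation": [0.03,0.12,-0.1],"dr": [0,0,0]},
  {"gripper": -1,"translation": [0.03,0.115,-0.2],"dr": [0,0,0]},
  {"gripper": -1,"translation": [0,0,-0.3],"dr": [0,0,0]},
  {"gripper": -1,"translation": [0,0,-0.3],"dr": [0,0,0]},
  {"gripper": -1,"translation": [0,0,-0.3],"dr": [0,0,0]},
  {"gripper": -1,"translation": [0,0,-0.3],"dr": [0,0,0]},
  {"gripper": -1,"translation": [0,0,-0.3],"dr": [0,0,0]},
  {"gripper": -1,"translation": [0,0,-0.2],"dr": [0,0,0]},
  {"gripper": -1,"translation": [0,0,-0.14],"dr": [0,0,0]},
  {"gripper": -1,"translation": [0,0,-0.1],"dr": [0,0,0]},
  {"gripper": -1,"translation": [0,0,-0.04],"dr": [0,0,0]},
  {"gripper": -1,"translation": [0,0,0],"dr": [0,0,0]},
])

```text
clock: 3.15
eef_pos: [423.8, 193.8, 27.5]
tcp_rot: [3.141, 0.002, 0.356]
contact_force: [-0.1, 0.3, -0.5]
opening: 1.001
```

Request:
jog_arm([
  {"gripper": 1,"translation": [0,0,0],"dr": [0,0,0]},
  {"gripper": 1,"translation": [0,0,0],"dr": [0,0,0]},
  {"gripper": 1,"translation": [0,0,0],"dr": [0,0,0]},
  {"gripper": 1,"translation": [0,0,0],"dr": [0,0,0]},
  {"gripper": 1,"translation": [0,0,0],"dr": [0,0,0]},
  {"gripper": 1,"translation": [0,0,0],"dr": [0,0,0]},
  {"gripper": 1,"translation": [0,0,0],"dr": [0,0,0]},
  {"gripper": 1,"translation": [0,0,0],"dr": [0,0,0]},
], squeeze=25)

```text
clock: 3.82
eef_pos: [424.9, 194.6, 29.5]
tcp_rot: [-3.141, -0.002, 0.357]
contact_force: [-1.4, -1.1, 7.8]
opening: 0.62
```

Request:
jog_arm([
  {"gripper": 1,"translation": [0,0,0.05],"dr": [0,0,0]},
  {"gripper": 1,"translation": [0,0,0.1],"dr": [0,0,0]},
  {"gripper": 1,"translation": [0,0,0.2],"dr": [0,0,0]},
  {"gripper": 1,"translation": [0,0,0.25],"dr": [0,0,0]},
  {"gripper": 1,"translation": [0,0,0.25],"dr": [0,0,0]},
  {"gripper": 1,"translation": [0,0,0.15],"dr": [0,0,0]},
  {"gripper": 1,"translation": [0,0,0.05],"dr": [0,0,0]},
  {"gripper": 1,"translation": [0,0,0],"dr": [0,0,0]},
])

```text
clock: 4.48
eef_pos: [425.2, 194.7, 135.2]
tcp_rot: [-3.141, -0.004, 0.357]
contact_force: [0.7, 0.1, -0.7]
opening: 0.616
```

Run:
```python
from h import *
print(r.sense()["eef_pos"],r.sense()["tcp_rot"],r.sense()["opening"])
c=r.calibration("wrist");T=np.array(c["world_from_camera"]);np.save("w2.npy",T)
cv2.imwrite("pics/w2.png",r.grab_frame("wrist"))
print(proj("wrist",[425,199,110],c),proj("wrist",[587,8,50],c))
```

```text
[425.17769711 194.70468214 135.15761935] [-3.14134194 -0.00365698  0.35731981] 0.6161933173616989
[257.54941444 238.36937868] [347.12907459 442.7410381 ]
```

View pics/w2.png

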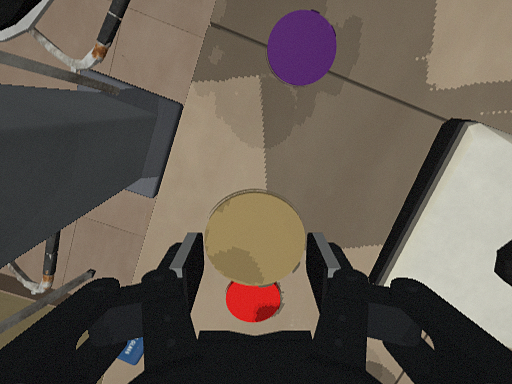

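The dish is held level, centred near (255,238). I'll carry it along −y in front of the microscope, then ahead to a pose from which the wrist camera sees the stage.

Request:
jog_arm([
  {"gripper": 1,"translation": [0,-0.15,0.06],"dr": [0,0,0]},
  {"gripper": 1,"translation": [0,-0.25,0.06],"dr": [0,0,0]},
  {"gripper": 1,"translation": [0,-0.3,0.06],"dr": [0,0,0]},
  {"gripper": 1,"translation": [0,-0.3,0.06],"dr": [0,0,0]},
  {"gripper": 1,"translation": [0.1,-0.3,0.06],"dr": [0,0,0]},
  {"gripper": 1,"translation": [0.2,-0.3,0.06],"dr": [0,0,0]},
  {"gripper": 1,"translation": [0.2,-0.3,0.06],"dr": [0,0,0]},
  {"gripper": 1,"translation": [0.2,-0.3,0.06],"dr": [0,0,0]},
  {"gripper": 1,"translation": [0.2,-0.3,0.06],"dr": [0,0,0]},
  {"gripper": 1,"translation": [0.2,-0.2,0.06],"dr": [0,0,0]},
  {"gripper": 1,"translation": [0.15,-0.1,0.05],"dr": [0,0,0]},
  {"gripper": 1,"translation": [0,0,0],"dr": [0,0,0]},
])

```text
clock: 5.53
eef_pos: [551.9, -88.1, 197.9]
tcp_rot: [3.14, -0.001, 0.355]
contact_force: [0.8, -0.6, 0.0]
opening: 0.614
```

Run:
```python
from m import *
w=cv2.imread("pics/w2.png");cal={"mtx":r.calibration("wrist")["mtx"],"world_from_camera":np.load("w2.npy")}
tan=lambda h:(h[...,0]<26)&(h[...,0]>16)&(h[...,1]>90)&(h[...,2]>80)
c,ax,a=blob(w,(195,180,315,294),tan);print("dish in hand",c,ax,a,[plane("wrist",*c,z,cal).round(1) for z in(105,115)])
s=r.sense();print(s["eef_pos"],s["tcp_rot"],s["opening"])
c=r.calibration("wrist");T=np.array(c["world_from_camera"]);np.save("w3.npy",T)
cv2.imwrite("pics/w3.png",r.grab_frame("wrist"));print(proj("wrist",[587,8,50],c))
```

```text
dish in hand [254.47037888 238.21192169] [ 94.2 100.6] 7421 [array([424.3, 196.4, 105. ]), array([422.6, 200.7, 115. ])]
[551.92711514 -88.10101408 197.89235931] [ 3.14041543e+00 -1.28669110e-03  3.55205309e-01] 0.6137069193078675
[333.06577964  96.69643633]
```

View pics/w3.png

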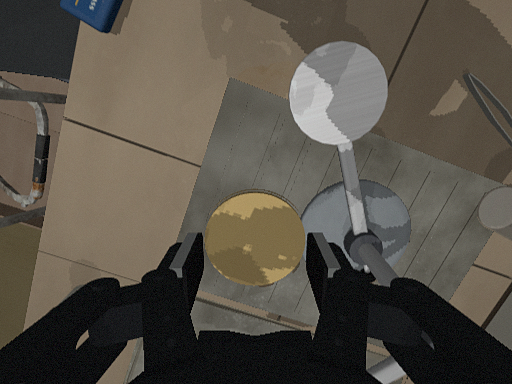

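The wrist view shows the dish still held and level, and the whole stage disc centred near (338,93), with its bar running to the post.

Run:
```python
from m import *
w=cv2.imread("pics/w3.png");cal={"mtx":r.calibration("wrist")["mtx"],"world_from_camera":np.load("w3.npy")}
def disc(img,box,f,k):
    x0,y0,x1,y1=box;m=f(cv2.cvtColor(img[y0:y1,x0:x1],cv2.COLOR_BGR2HSV).astype(int)).astype(np.uint8)
    m=cv2.morphologyEx(m,cv2.MORPH_CLOSE,np.ones((3,3)));m=cv2.morphologyEx(m,cv2.MORPH_OPEN,cv2.getStructuringElement(2,(k,k)))
    c=max(cv2.findContours(m,0,1)[0],key=cv2.contourArea);e=cv2.fitEllipse(cv2.convexHull(c));return np.array(e[0])+[x0,y0],np.round(e[1],1)
f=lambda h:(h[...,1]<35)&(h[...,2]>135)
a=disc(w,(275,30,405,160),f,25)
t=disc(cv2.imread("pics/top0.png"),(268,162,302,195),f,9)
s=disc(cv2.imread("pics/scene0.png"),(218,168,250,196),f,7)
print(a,t,s)
for n,c,k in(("wrist",a,cal),("top",t,None),("scene",s,None)):print(n,plane(n,*c[0],50,k).round(1))
for l in([0,1],[0,1,2]):
    R=[ray("wrist",*a[0],cal),ray("top",*t[0]),ray("scene",*s[0])];x,e=tri([R[i] for i in l]);print(x.round(1),np.round(e,1))
```

```text
(array([337.82514572,  94.06452179]), array([ 94.6, 103.2])) (array([287.1638031 , 176.10825825]), array([24.3, 32.9])) (array([233.11564159, 181.16484165]), array([17.6, 19.9]))
wrist [589.9  11.3  50. ]
top [597.7  -3.   50. ]
scene [590.6   9.   50. ]
[583.9   3.1 100.1] [6.1 6.1]
[593.3   5.2  47.8] [7.  9.5 2.9]
```

Wrist, scene and by-eye top rays agree at about (589.5,10) for z=50. The automatic top mask took in the bar, so I drop it. I'll move over the stage and descend.

Request:
jog_arm([
  {"gripper": 1,"translation": [0.07,0.18,0],"dr": [0,0,0]},
  {"gripper": 1,"translation": [0.1,0.25,0],"dr": [0,0,0]},
  {"gripper": 1,"translation": [0.1,0.25,-0.1],"dr": [0,0,0]},
  {"gripper": 1,"translation": [0.08,0.18,-0.2],"dr": [0,0,0]},
  {"gripper": 1,"translation": [0.04,0.08,-0.2],"dr": [0,0,0]},
  {"gripper": 1,"translation": [0,0,-0.2],"dr": [0,0,0]},
  {"gripper": 1,"translation": [0,0,-0.15],"dr": [0,0,0]},
  {"gripper": 1,"translation": [0,0,-0.1],"dr": [0,0,0]},
  {"gripper": 1,"translation": [0,0,0],"dr": [0,0,0]},
  {"gripper": 1,"translation": [0,0,0],"dr": [0,0,0]},
])

```text
clock: 6.42
eef_pos: [587.2, 8.6, 102.6]
tcp_rot: [-3.141, 0.002, 0.358]
contact_force: [-0.1, 0.6, 0.0]
opening: 0.618
```

Request:
jog_arm([
  {"gripper": 1,"translation": [0.03,-0.03,-0.06],"dr": [0,0,0]},
  {"gripper": 1,"translation": [0.01,0,-0.06],"dr": [0,0,0]},
  {"gripper": 1,"translation": [0,0,-0.05],"dr": [0,0,0]},
  {"gripper": 1,"translation": [0,0,-0.03],"dr": [0,0,0]},
  {"gripper": 1,"translation": [0,0,-0.01],"dr": [0,0,0]},
  {"gripper": 1,"translation": [0,0,0],"dr": [0,0,0]},
])

```text
clock: 6.92
eef_pos: [592.0, 5.2, 82.0]
tcp_rot: [-3.141, 0.0, 0.357]
contact_force: [0.1, 0.4, -0.7]
opening: 0.616
```

Run:
```python
from m import *
s=r.sense();print(s["eef_pos"],s["contact_force"])
c=r.calibration("wrist");T=np.array(c["world_from_camera"]);np.save("w4.npy",T)
w=r.grab_frame("wrist");cv2.imwrite("pics/w4.png",w);print(proj("wrist",[589.5,10,50],c))
tan=lambda h:(h[...,0]<26)&(h[...,0]>16)&(h[...,1]>90)&(h[...,2]>80)
c1,ax,a=blob(w,(195,180,315,294),tan);print(c1,ax,plane("wrist",*c1,59,c))
```

```text
[592.04955616   5.21475252  82.0117881 ] [ 0.08603102  0.44634414 -0.67791019]
[253.89452461 230.8580264 ]
[254.50048828 238.56082916] [ 93.3 100.3] [589.95941514   9.76070238  59.        ]
```

View pics/w4.png

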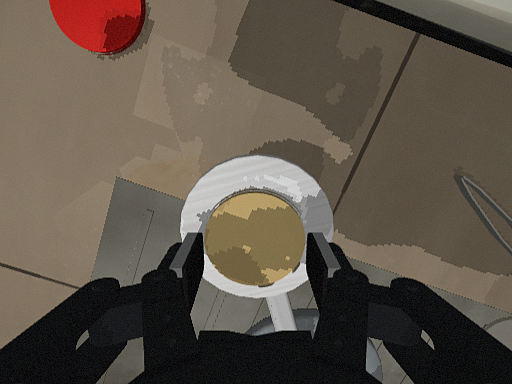

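In the wrist view the dish is at (254,238) over the stage ellipse, whose centre is about (257,227). That puts the stage about 2–3 mm further along +y. I'll correct and lower to contact.

Request:
jog_arm([
  {"gripper": 1,"translation": [0,0.025,0],"dr": [0,0,0]},
  {"gripper": 1,"translation": [0,0,-0.01],"dr": [0,0,0]},
  {"gripper": 1,"translation": [0,0,-0.01],"dr": [0,0,0]},
  {"gripper": 1,"translation": [0,0,0],"dr": [0,0,0]},
])

```text
clock: 7.3
eef_pos: [592.2, 7.9, 80.2]
tcp_rot: [3.142, 0.0, 0.358]
contact_force: [-0.5, 0.0, 0.0]
opening: 0.616
```

Request:
jog_arm([
  {"gripper": 1,"translation": [0,0,-0.01],"dr": [0,0,0]},
  {"gripper": 1,"translation": [0,0,0],"dr": [0,0,0]},
])

```text
clock: 7.47
eef_pos: [592.4, 7.8, 79.6]
tcp_rot: [3.142, -0.0, 0.357]
contact_force: [-1.3, 0.3, 3.0]
opening: 0.619
```

Contact at 3 N. Release and lift.

Request:
jog_arm([
  {"gripper": -0.4,"translation": [0,0,0],"dr": [0,0,0]},
  {"gripper": -0.5,"translation": [0,0,0],"dr": [0,0,0]},
  {"gripper": -0.7,"translation": [0,0,0],"dr": [0,0,0]},
  {"gripper": -1,"translation": [0,0,0],"dr": [0,0,0]},
  {"gripper": -1,"translation": [0,0,0],"dr": [0,0,0]},
  {"gripper": -1,"translation": [0,0,0.05],"dr": [0,0,0]},
  {"gripper": -1,"translation": [0,0,0.1],"dr": [0,0,0]},
  {"gripper": -1,"translation": [0,0,0.2],"dr": [0,0,0]},
  {"gripper": -1,"translation": [0,0,0.3],"dr": [0,0,0]},
  {"gripper": -1,"translation": [0,0,0.3],"dr": [0,0,0]},
  {"gripper": -1,"translation": [0,0,0.3],"dr": [0,0,0]},
  {"gripper": -1,"translation": [0,0,0.3],"dr": [0,0,0]},
])

```text
clock: 8.47
eef_pos: [592.1, 7.8, 236.8]
tcp_rot: [3.141, -0.001, 0.357]
contact_force: [0.2, -0.0, -0.6]
opening: 0.999
```

Request:
jog_arm([
  {"gripper": -1,"translation": [-0.1,-0.2,0.2],"dr": [0,0,0]},
  {"gripper": -1,"translation": [-0.2,-0.3,0.1],"dr": [0,0,0]},
  {"gripper": -1,"translation": [-0.2,-0.3,0],"dr": [0,0,0]},
  {"gripper": -1,"translation": [-0.2,-0.3,0],"dr": [0,0,0]},
  {"gripper": -1,"translation": [-0.2,-0.3,0],"dr": [0,0,0]},
  {"gripper": -1,"translation": [0,-0.2,0],"dr": [0,0,0]},
  {"gripper": -1,"translation": [0,0,0],"dr": [0,0,0]},
  {"gripper": -1,"translation": [0,0,0],"dr": [0,0,0]},
])

```text
clock: 9.13
eef_pos: [502.2, -153.0, 265.3]
tcp_rot: [3.141, -0.001, 0.355]
contact_force: [1.0, 0.5, 0.7]
opening: 0.999
```

Run:
```python
from h import *
s=r.sense();print(s["eef_pos"],s["tcp_rot"])
c=r.calibration("wrist");T=np.array(c["world_from_camera"]);np.save("w5.npy",T)
w=r.grab_frame("wrist");cv2.imwrite("pics/w5.png",w)
for p in([590,13,50],[594.8,-240,174],[565.4,-287.7,217]):print(proj("wrist",p,c))
t=r.grab_frame("top");cv2.imwrite("pics/t5.png",t)
cv2.imwrite("pics/v5.png",np.hstack([cv2.resize(w,(480,360)),cv2.resize(t[120:240,255:355],(300,360),interpolation=2)]))
```

```text
[ 502.21037588 -152.99002145  265.27826368] [ 3.14098248e+00 -1.19765502e-03  3.55016054e-01]
[391.98299613  50.13666131]
[321.93835419 333.11112054]
[271.79471242 414.48462441]
```

View pics/v5.png

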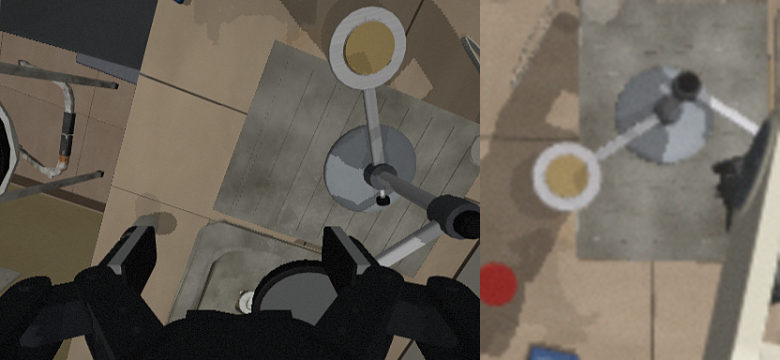

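The dish lies concentric on the stage in both views: wrist (369,48) inside the ring at (368,48), and the top view agrees. Next I'll get a close view of the pin.

Request:
jog_arm([
  {"gripper": -1,"translation": [0,-0.15,0.05],"dr": [0,0,0]},
  {"gripper": -1,"translation": [0.03,-0.3,0.05],"dr": [0,0,0]},
  {"gripper": -1,"translation": [0.05,-0.35,0],"dr": [0,0,0]},
  {"gripper": -1,"translation": [0.05,-0.35,0],"dr": [0,0,0]},
  {"gripper": -1,"translation": [0.05,-0.35,0],"dr": [0,0,0]},
  {"gripper": -1,"translation": [0.05,-0.35,0],"dr": [0,0,0]},
  {"gripper": -1,"translation": [0.05,-0.25,0],"dr": [0,0,0]},
  {"gripper": -1,"translation": [0,-0.1,0],"dr": [0,0,0]},
  {"gripper": -1,"translation": [0,0,0],"dr": [0,0,0]},
])

```text
clock: 9.98
eef_pos: [530.8, -373.0, 273.8]
tcp_rot: [-3.141, 0.0, 0.357]
contact_force: [0.1, 0.4, -1.0]
opening: 0.999
```

Run:
```python
from h import *
s=r.sense();print(s["eef_pos"],s["tcp_rot"])
c=r.calibration("wrist");T=np.array(c["world_from_camera"]);np.save("w6.npy",T)
w=r.grab_frame("wrist");cv2.imwrite("pics/w6.png",w)
for p in([594.8,-240,174],[565.4,-287.7,217],[672,-111,192]):print(proj("wrist",p,c))
```

```text
[ 530.75216029 -373.00523545  273.7550093 ] [-3.14131335e+00  3.64409406e-04  3.56777311e-01]
[413.76995401  56.91263576]
[365.31740857 111.10486201]
[ 680.53102952 -142.18394583]
```

View pics/w6.png

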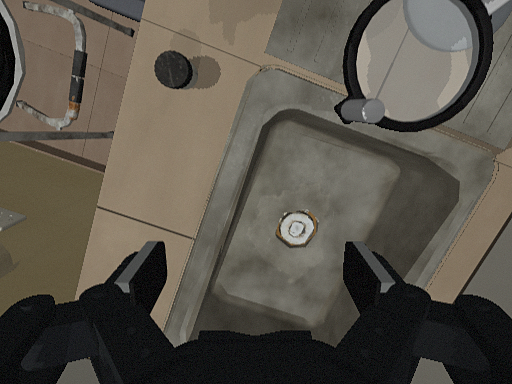

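The pin stands out at the ring's outer edge: top face about (373,110), foot about (345,109). The lens ring is centred near (418,57).

Run:
```python
from h import *
cal={"mtx":r.calibration("wrist")["mtx"],"world_from_camera":np.load("w6.npy")}
w=cv2.imread("pics/w6.png");g=cv2.cvtColor(w,6)
print(g[96:126:3,336:392:4])
for u in(371,374):print(plane("wrist",u,110,217,cal).round(1))
print("foot",plane("wrist",347,109,172,cal).round(1),"ring",plane("wrist",418,61,174,cal).round(1))
x,e=tri([ray("wrist",373,110,cal),ray("top",380.7,180.3)]);print(x,e)
c5={"mtx":cal["mtx"],"world_from_camera":np.load("w5.npy")}
print("hub w5",plane("wrist",492,232,192,c5),tri([ray("wrist",492,232,c5),ray("top",324,148)]))
k=512/480
print("stage",plane("wrist",368*k,47.5*k,50,c5),"dish",plane("wrist",369.5*k,48*k,59,c5))
```

```text
[[113 107 102   3  24  23  26  68 141 139 109 138 138 134]
 [113 112  19  18  51  65  71  71  86 103 101 138 134 139]
 [115   6  43  90  90  88  86  74 125 118 113 109 137 139]
 [  1  12  96  95  95  93  97  96 122 120 116 115 133 134]
 [  8  13  89  93  89  90  92 123 115 115 116 115 114 134]
 [  0  31  89  88  86  88  84 130 113 114 111 111 102 151]
 [122   0  85  86  88  87  88 178 114 115 112 112 139 158]
 [114  17  76  83  86  86  84 179 108 109 108 109   7 111]
 [122 125  14  47  57  76  81  91 109 110 113  43  22   7]
 [ 96 115   6   0 109 112 109  97  27  52  13  17  26  14]]
[ 568.1 -286.   217. ]
[ 569.7 -285.4  217. ]
foot [ 567.8 -286.   172. ] ring [ 598.7 -241.3  174. ]
[ 565.45756854 -286.0293862   224.04070012] [np.float64(1.2373524909118399), np.float64(1.2373524909118367)]
hub w5 [ 661.02289847 -108.50804577  192.        ] (array([ 674.14076655, -111.66967133,  178.74933631]), [np.float64(1.6566346760872883), np.float64(1.6566346760872994)])
stage [590.75839564  12.75237202  50.        ] dish [589.41989021  10.18988985  59.        ]
```

Request:
jog_arm([
  {"gripper": -1,"translation": [0.08,0.18,0],"dr": [0,0,0]},
  {"gripper": -1,"translation": [0.1,0.24,0],"dr": [0,0,0]},
  {"gripper": -1,"translation": [0.1,0.24,0],"dr": [0,0,0]},
  {"gripper": -1,"translation": [0.07,0.15,0],"dr": [0,0,0]},
  {"gripper": -1,"translation": [0.02,0.06,0],"dr": [0,0,0]},
  {"gripper": -1,"translation": [0,0,-0.1],"dr": [0,0,0]},
  {"gripper": -1,"translation": [0,0,-0.1],"dr": [0,0,0]},
  {"gripper": -1,"translation": [0,0,0],"dr": [0,0,0]},
  {"gripper": -1,"translation": [0,0,0],"dr": [0,0,0]},
])

```text
clock: 10.78
eef_pos: [566.2, -285.5, 252.9]
tcp_rot: [-3.14, 0.002, 0.357]
contact_force: [0.3, 0.4, -0.7]
opening: 1.0
```

Down to z≈208 with a 2 mm correction, then close softly.

Request:
jog_arm([
  {"gripper": -1,"translation": [0.02,0,-0.1],"dr": [0,0,0]},
  {"gripper": -1,"translation": [0,0,-0.15],"dr": [0,0,0]},
  {"gripper": -1,"translation": [0,0,-0.12],"dr": [0,0,0]},
  {"gripper": -1,"translation": [0,0,-0.07],"dr": [0,0,0]},
  {"gripper": -1,"translation": [0,0,0],"dr": [0,0,0]},
  {"gripper": 0.4,"translation": [0,0,0],"dr": [0,0,0]},
  {"gripper": 0.4,"translation": [0,0,0],"dr": [0,0,0]},
  {"gripper": 0.4,"translation": [0,0,0],"dr": [0,0,0]},
  {"gripper": 0.4,"translation": [0,0,0],"dr": [0,0,0]},
  {"gripper": 0.4,"translation": [0,0,0],"dr": [0,0,0]},
], squeeze=20)

```text
clock: 11.62
eef_pos: [569.5, -285.3, 210.9]
tcp_rot: [3.141, -0.001, 0.357]
contact_force: [-0.5, 0.3, -0.6]
opening: 0.315
```

Request:
jog_arm([
  {"gripper": 1,"translation": [0,0,0],"dr": [0,0,0]},
  {"gripper": 1,"translation": [0,0,0],"dr": [0,0,0]},
  {"gripper": 1,"translation": [0,0,0],"dr": [0,0,0]},
  {"gripper": 1,"translation": [0,0,0],"dr": [0,0,0]},
  {"gripper": 1,"translation": [0,0,0],"dr": [0,0,0]},
  {"gripper": 1,"translation": [0,0,0],"dr": [0,0,0]},
])

```text
clock: 12.12
eef_pos: [569.5, -285.2, 210.7]
tcp_rot: [3.141, -0.0, 0.357]
contact_force: [-0.9, 0.8, 6.0]
opening: 0.157
```

The pin is gripped (opening 13 mm against 14). I'll work out the arc steps.

Run:
```python
import numpy as np
P=np.array([674.,-111.5]);p0=np.array([569.5,-285.2]);v=p0-P;R=np.hypot(*v);a0=np.arctan2(v[1],v[0])
a1=np.arctan2(11-P[1],590-P[0])-2*np.pi
N=36;a=np.linspace(a0,a1,N+1);q=P+R*np.c_[np.cos(a),np.sin(a)];d=np.diff(q.round(1),axis=0)/100
print(R,np.degrees(a1-a0),(a1-a0)/N/(np.pi/2),q[[12,24,36]].round(1))
for k in range(3):print(", ".join('{"gripper": 1, "translation": [%.3f, %.3f, 0], "dr": [0, 0, -0.035]}'%tuple(x) for x in d[12*k:12*k+12]))
```

```text
202.71146982842384 -114.52939116943755 -0.03534857752143134 [[ 484.5 -183.5]
 [ 480.5  -50.9]
 [ 559.4   55.7]]
{"gripper": 1, "translation": [-0.095, 0.061, 0], "dr": [0, 0, -0.035]}, {"gripper": 1, "translation": [-0.091, 0.066, 0], "dr": [0, 0, -0.035]}, {"gripper": 1, "translation": [-0.088, 0.070, 0], "dr": [0, 0, -0.035]}, {"gripper": 1, "translation": [-0.083, 0.076, 0], "dr": [0, 0, -0.035]}, {"gripper": 1, "translation": [-0.079, 0.080, 0], "dr": [0, 0, -0.035]}, {"gripper": 1, "translation": [-0.075, 0.084, 0], "dr": [0, 0, -0.035]}, {"gripper": 1, "translation": [-0.069, 0.089, 0], "dr": [0, 0, -0.035]}, {"gripper": 1, "translation": [-0.065, 0.092, 0], "dr": [0, 0, -0.035]}, {"gripper": 1, "translation": [-0.060, 0.095, 0], "dr": [0, 0, -0.035]}, {"gripper": 1, "translation": [-0.054, 0.099, 0], "dr": [0, 0, -0.035]}, {"gripper": 1, "translation": [-0.048, 0.101, 0], "dr": [0, 0, -0.035]}, {"gripper": 1, "translation": [-0.043, 0.104, 0], "dr": [0, 0, -0.035]}
{"gripper": 1, "translation": [-0.037, 0.107, 0], "dr": [0, 0, -0.035]}, {"gripper": 1, "translation": [-0.031, 0
[... 918 characters left out ...]
anslation": [0.048, 0.102, 0], "dr": [0, 0, -0.035]}, {"gripper": 1, "translation": [0.053, 0.099, 0], "dr": [0, 0, -0.035]}, {"gripper": 1, "translation": [0.060, 0.096, 0], "dr": [0, 0, -0.035]}, {"gripper": 1, "translation": [0.064, 0.092, 0], "dr": [0, 0, -0.035]}, {"gripper": 1, "translation": [0.069, 0.089, 0], "dr": [0, 0, -0.035]}, {"gripper": 1, "translation": [0.074, 0.084, 0], "dr": [0, 0, -0.035]}, {"gripper": 1, "translation": [0.079, 0.081, 0], "dr": [0, 0, -0.035]}, {"gripper": 1, "translation": [0.083, 0.075, 0], "dr": [0, 0, -0.035]}, {"gripper": 1, "translation": [0.088, 0.072, 0], "dr": [0, 0, -0.035]}, {"gripper": 1, "translation": [0.091, 0.066, 0], "dr": [0, 0, -0.035]}
```

Request:
jog_arm([
  {"gripper": 1,"translation": [-0.095,0.06,0],"dr": [0,0,-0.035]},
  {"gripper": 1,"translation": [-0.09,0.065,0],"dr": [0,0,-0.035]},
  {"gripper": 1,"translation": [-0.09,0.07,0],"dr": [0,0,-0.035]},
  {"gripper": 1,"translation": [-0.085,0.075,0],"dr": [0,0,-0.035]},
  {"gripper": 1,"translation": [-0.08,0.08,0],"dr": [0,0,-0.035]},
  {"gripper": 1,"translation": [-0.075,0.085,0],"dr": [0,0,-0.035]},
  {"gripper": 1,"translation": [-0.07,0.09,0],"dr": [0,0,-0.035]},
  {"gripper": 1,"translation": [-0.065,0.09,0],"dr": [0,0,-0.035]},
  {"gripper": 1,"translation": [-0.06,0.095,0],"dr": [0,0,-0.035]},
  {"gripper": 1,"translation": [-0.055,0.1,0],"dr": [0,0,-0.035]},
  {"gripper": 1,"translation": [-0.05,0.1,0],"dr": [0,0,-0.035]},
  {"gripper": 1,"translation": [-0.045,0.105,0],"dr": [0,0,-0.035]},
])

```text
clock: 13.12
eef_pos: [486.2, -182.9, 210.8]
tcp_rot: [-3.139, -0.007, -0.306]
contact_force: [16.8, 4.7, -6.8]
opening: 0.157
```

The 17 N is mostly radial, which says the true pivot is about 3 mm further along +x. I'll trim the arc for that.

Request:
jog_arm([
  {"gripper": 1,"translation": [-0.02,0.105,0],"dr": [0,0,-0.035]},
  {"gripper": 1,"translation": [-0.02,0.11,0],"dr": [0,0,-0.035]},
  {"gripper": 1,"translation": [-0.02,0.11,0],"dr": [0,0,-0.035]},
  {"gripper": 1,"translation": [-0.015,0.11,0],"dr": [0,0,-0.035]},
  {"gripper": 1,"translation": [-0.01,0.11,0],"dr": [0,0,-0.035]},
  {"gripper": 1,"translation": [-0.005,0.11,0],"dr": [0,0,-0.035]},
  {"gripper": 1,"translation": [0,0.11,0],"dr": [0,0,-0.035]},
  {"gripper": 1,"translation": [0.005,0.11,0],"dr": [0,0,-0.035]},
  {"gripper": 1,"translation": [0.015,0.11,0],"dr": [0,0,-0.035]},
  {"gripper": 1,"translation": [0.02,0.11,0],"dr": [0,0,-0.035]},
  {"gripper": 1,"translation": [0.025,0.11,0],"dr": [0,0,-0.035]},
  {"gripper": 1,"translation": [0.03,0.11,0],"dr": [0,0,-0.035]},
])

```text
clock: 14.12
eef_pos: [483.2, -51.8, 210.6]
tcp_rot: [3.141, 0.0, -0.965]
contact_force: [-3.6, 0.0, 7.7]
opening: 0.154
```

Request:
jog_arm([
  {"gripper": 1,"translation": [0.035,0.105,0],"dr": [0,0,-0.035]},
  {"gripper": 1,"translation": [0.04,0.105,0],"dr": [0,0,-0.035]},
  {"gripper": 1,"translation": [0.045,0.1,0],"dr": [0,0,-0.035]},
  {"gripper": 1,"translation": [0.05,0.1,0],"dr": [0,0,-0.035]},
  {"gripper": 1,"translation": [0.06,0.095,0],"dr": [0,0,-0.035]},
  {"gripper": 1,"translation": [0.065,0.09,0],"dr": [0,0,-0.035]},
  {"gripper": 1,"translation": [0.07,0.09,0],"dr": [0,0,-0.035]},
  {"gripper": 1,"translation": [0.075,0.085,0],"dr": [0,0,-0.035]},
  {"gripper": 1,"translation": [0.08,0.08,0],"dr": [0,0,-0.035]},
  {"gripper": 1,"translation": [0.08,0.075,0],"dr": [0,0,-0.035]},
  {"gripper": 1,"translation": [0.085,0.07,0],"dr": [0,0,-0.035]},
  {"gripper": 1,"translation": [0.08,0.055,0],"dr": [0,0,-0.03]},
])

```text
clock: 15.12
eef_pos: [560.1, 54.0, 210.6]
tcp_rot: [3.14, 0.001, -1.617]
contact_force: [-4.9, 5.3, 9.4]
opening: 0.154
```

Request:
jog_arm([
  {"gripper": 1,"translation": [0,0,0],"dr": [0,0,0]},
  {"gripper": 1,"translation": [0,0,0],"dr": [0,0,0]},
  {"gripper": 1,"translation": [0,0,0],"dr": [0,0,0]},
])

```text
clock: 15.37
eef_pos: [560.2, 54.1, 210.6]
tcp_rot: [3.141, 0.002, -1.614]
contact_force: [-2.6, 6.7, 7.2]
opening: 0.159
```

Run:
```python
from h import *
s=r.sense();print(s["eef_pos"],s["tcp_rot"],s["contact_force"])
c=r.calibration("wrist");np.save("w7.npy",c["world_from_camera"]);w=r.grab_frame("wrist");cv2.imwrite("pics/w7.png",w)
t=r.grab_frame("top");cv2.imwrite("pics/t7.png",t);q=r.grab_frame("scene");cv2.imwrite("pics/s7.png",q)
print(proj("wrist",[590.5,12,59],c),proj("wrist",[590.5,12,174],c),"top",proj("top",[590.5,12,59]),proj("top",[590.5,12,174]),"scene",proj("scene",[590.5,12,59]),proj("scene",[590.5,12,174]))
cv2.imwrite("pics/v7.png",np.hstack([cv2.resize(w,(400,300)),cv2.resize(t[140:220,260:340],(300,300),interpolation=2)]))
```

```text
[560.18554216  54.09594601 210.60147682] [ 3.14120675e+00  1.95157245e-03 -1.61395025e+00] [-2.63860946  6.70272749  7.22027977]
[300.50096751 148.77648444] [331.64940946 179.37741534] top [283.15833697 177.60184921] [285.56894094 172.29855422] scene [232.7453946  180.59182181] [232.2090596  165.14534524]
```

View pics/v7.png

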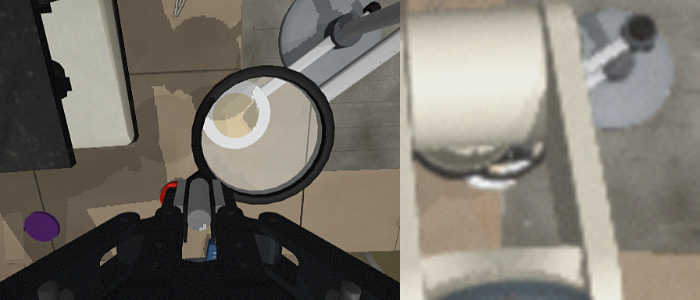

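The wrist view shows the lens ring centred at about (337,172) native, with the dish seen through it at about (302,153). Check the offset.

Run:
```python
from m import *
cal={"mtx":r.calibration("wrist")["mtx"],"world_from_camera":np.load("w7.npy")}
w=cv2.imread("pics/w7.png");g=cv2.cvtColor(w,6)
h=cv2.HoughCircles(cv2.medianBlur(g,3),cv2.HOUGH_GRADIENT,1,20,param1=120,param2=25,minRadius=70,maxRadius=100);print(h[0][:4])
print("ring eye",plane("wrist",336.6,171.5,174,cal).round(1),"hough",[plane("wrist",a,b,174,cal).round(1) for a,b,_ in h[0][:3]])
tan=lambda k:(k[...,0]<28)&(k[...,0]>12)&(k[...,1]>45)
c,ax,a=blob(w,(277,130,326,180),tan);print(c,ax,a,plane("wrist",*c,59,cal),plane("wrist",302,153,59,cal))
```

```text
[[340.5 166.5  87.3]
 [320.5 158.5  87.3]
 [319.5 178.5  75.2]]
ring eye [594.7   9.5 174. ] hough [array([597.3,   7.5, 174. ]), array([602. ,  18.1, 174. ]), array([591.3,  18.5, 174. ])]
[301.30889893 147.62931252] [55.5 57.7] 2011 [591.50263532  11.27303139  59.        ] [586.61683172  10.64634488  59.        ]
```

The lens is about 5 mm from the dish centre, well within 14 mm. Release and retreat.

Request:
jog_arm([
  {"gripper": 0.4,"translation": [0,0,0],"dr": [0,0,0]},
  {"gripper": 0.2,"translation": [0,0,0],"dr": [0,0,0]},
  {"gripper": 0,"translation": [0,0,0],"dr": [0,0,0]},
  {"gripper": 0,"translation": [0,0,0],"dr": [0,0,0]},
  {"gripper": 0,"translation": [0,0,0.1],"dr": [0,0,0]},
  {"gripper": 0,"translation": [0,0,0.2],"dr": [0,0,0]},
  {"gripper": 0,"translation": [0,0,0.3],"dr": [0,0,0]},
  {"gripper": 0,"translation": [0,0,0.3],"dr": [0,0,0]},
  {"gripper": 0,"translation": [-0.1,0,0.1],"dr": [0,0,0]},
  {"gripper": 0,"translation": [-0.2,-0.2,0],"dr": [0,0,0]},
  {"gripper": 0,"translation": [-0.2,-0.3,0],"dr": [0,0,0]},
  {"gripper": 0,"translation": [-0.2,-0.3,0],"dr": [0,0,0]},
])

```text
clock: 16.52
eef_pos: [489.1, -27.6, 310.7]
tcp_rot: [-3.141, -0.0, -1.612]
contact_force: [0.4, -1.0, 0.4]
opening: 0.499
```

Request:
jog_arm([
  {"gripper": 0,"translation": [-0.2,-0.3,0],"dr": [0,0,0]},
  {"gripper": 0,"translation": [-0.1,-0.3,0],"dr": [0,0,0]},
  {"gripper": 0,"translation": [-0.1,-0.3,0],"dr": [0,0,0]},
  {"gripper": 0,"translation": [-0.1,-0.3,0],"dr": [0,0,0]},
  {"gripper": 0,"translation": [0,-0.3,0],"dr": [0,0,0]},
  {"gripper": 0,"translation": [0,-0.3,0],"dr": [0,0,0]},
  {"gripper": 0,"translation": [0,-0.3,0],"dr": [0,0,0]},
  {"gripper": 0,"translation": [0,-0.3,0],"dr": [0,0,0]},
  {"gripper": 0,"translation": [0,-0.2,0],"dr": [0,0,0]},
  {"gripper": 0,"translation": [0,0,0],"dr": [0,0,0]},
  {"gripper": 0,"translation": [0,0,0],"dr": [0,0,0]},
])

```text
clock: 17.43
eef_pos: [439.7, -287.7, 310.2]
tcp_rot: [3.141, 0.0, -1.616]
contact_force: [0.2, 0.3, 0.0]
opening: 0.501
```

Run:
```python
from h import *
s=r.sense();print(s["eef_pos"],s["contact_force"],s["clock"])
t=r.grab_frame("top");cv2.imwrite("pics/t8.png",t);q=r.grab_frame("scene");cv2.imwrite("pics/s8.png",q)
cv2.imwrite("pics/v8.png",np.hstack([cv2.resize(t[140:210,250:320],(400,400),interpolation=0),cv2.resize(q[130:200,197:267],(400,400),interpolation=0)]))
```

```text
[ 439.68441249 -287.71306442  310.21044173] [0.17234525 0.32332426 0.04517348] 17.4333
```

View pics/v8.png

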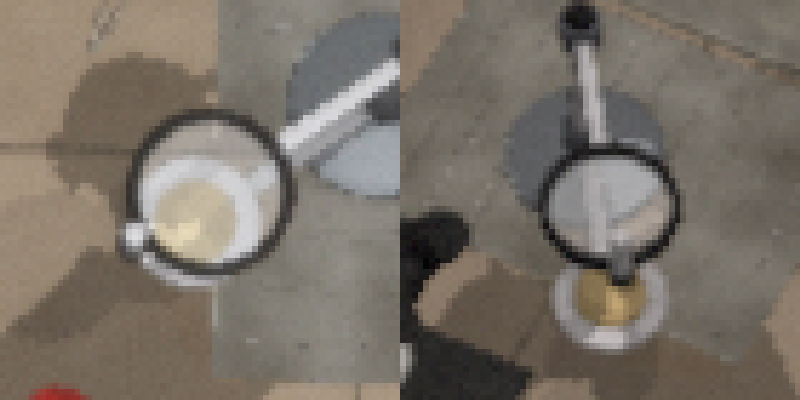

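Left is the top view: ring centre (211,191), dish (196,219) seen through the lens. Right is the scene view: ring (610,205), dish (612,294), stage ring concentric. Convert these to positions.

Run:
```python
from h import *
k=70/400
for n,x0,y0,R,D in(("top",250,140,(211,191),(196,219)),("scene",197,130,(210,205),(212,294))):
    a=plane(n,x0+R[0]*k-.5,y0+R[1]*k-.5,174);b=plane(n,x0+D[0]*k-.5,y0+D[1]*k-.5,59)
    print(n,"ring",a.round(1),"dish",b.round(1),np.hypot(*(a-b)[:2]).round(1))
```

```text
top ring [588.5   9.1 174. ] dish [589.8   9.7  59. ] 1.4
scene ring [586.4  11.1 174. ] dish [586.6  11.9  59. ] 0.8
```

```bash
python3 -c "
from rig import r
print(abs(r.sense()['qvel']).max()); print(r.sign_off())"
```

```text
0.012737506668527812
the job is handed in; nothing more can be done
None
```

The dish is on the stage and the lens is centred over it. I handed the job in at about 17.5 s of the 59 s allowed. I gripped the tan dish, carried it round in front of the microscope and set it down at first contact (3 N). I then swung the lens arm by its pin through about 115° and released it.

**Last checks, made with both released and the arm clear:**
- **Lens over dish:** the top view puts the lens centre 1.4 mm from the dish centre and the scene view 0.8 mm. A coarser wrist reading before release gave about 5 mm. The limit is 14 mm.
- **Dish on stage:** it looked concentric in every view, and the wrist reading put it about 3 mm from the stage centre. Its flatness was judged only by eye and from the contact height.
- **Robot:** the contact force was near zero, so it was touching nothing.
- **Bystanders:** I did not measure the case, tin and box again at the end. The gripper passed well above them, and the forces showed no contact with them.

**Disagreements along the way:**
- The automatic mask for the stage in the top view took in its bar, so I dropped it and used the pixel read by eye.
- My first estimate of the post axis was about 3 mm off. It caused a sideways pull of 17 N partway through the swing, which I corrected.

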